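# Pin the compost caddy's lid and hold the pin for the clip

### The arm

A 6-joint arm with a two-finger parallel gripper is mounted at the origin on the work surface. World frame = base frame: x ahead of the robot, y to its left, z up, the work surface at z = 0. Lengths are in mm, angles in degrees, forces in N, time in s.
With the tool pointing down it reaches from about 300 to 850 mm from the base axis. Payload 4.2 kg.
Tool frame: the origin (TCP) lies at the centre of the arm's flange, where the gripper is bolted on; the fingertips stand 191 mm ahead of it and the grasp point (between the pads) lies 172 mm ahead of it; y points along the fingers, x is the direction in which the jaws open and shut, and the axes are right-handed (so a half turn about y gives the same grasp; the last joint's range is limited). The gripper opens to 91 mm and grips with 3 to 60 N. Pads are 32 mm wide; open, the fingers measure 118 mm over their backs; the gripper's body (76 mm by 178 mm) begins 60 mm behind the grasp point.
Start: joints at [-65.718, 18.312, 89.639, -0, 72.044, -1.146], TCP at [246.888, -519.297, 404.776] pointing down, gripper open.
Joint ranges: [-177.97, 177.97], [-48.28, 115.42], [12.27, 149.76], [-77.06, 257.06], [2.81, 150.46], [-146.56, 146.56]. Speed limits (degrees/s): [147.25, 147.25, 180, 180, 180, 180].

### API

Orientations are given as [roll, pitch, yaw] about the fixed x, y, z axes, in that order (R = Rz(yaw) Ry(pitch) Rx(roll)).
In Python, from workcell import env gives the robot as it stands.
- The arm moves only by the tool carry_out, never from a script. Its argument "increments" is a list of rows, each a list of 3 entries, a list of its own where there are three numbers: the turn, a rotation vector about the tool's x, y, z in rad, then the shift along the tool's x, y, z in mm, then the closure, from 0 (fully open) to 1 (shut). In form: [[[wx, wy, wz], [dx, dy, dz], claw], ...]. A call has 1 to 10 rows; each row is the pose to reach, as a shift and turn from the pose commanded when the call began, along the tool's axes at that moment; what a row does not reach only later rows make up. A row lasts 1/12 s, in which the tool goes at most 41.7 mm and 7.16 degrees, less where a joint would pass 70% of its speed; a pose out of reach is approached as far as the arm can. A call with a gripper value outside its range is refused whole. The fingers move at their own pace and stop on an object; "force" is the grip in N (left out, the last holds). Time passes only in rows, so rows that repeat a pose let the fingers close. It gives the time, the measured TCP pose, the force and the opening at its end, in the units of the state.
- env.state(): the state, without advancing time (a new reading comes with each control period).
- env.grab_frame(name): name is "side" or "top"; returns a dict with "frame" (480x640x3 uint8, blue, green, red), "z_map" (480x640 float32, mm along the optical axis (not along the pixel's ray), 0 where there is no reading), "camera_matrix" (3x3 intrinsics, pixels), "k1" (the pictures are not rectified: a ray, as slopes to the right and down, at radius r is drawn at 1 + k1 r^2 times it, then the intrinsics apply), "rvec" (rotation vector, rad) and "tvec" (3), from world to camera coordinates, as OpenCV has them. Camera axes: x right, y down, z forward; pixel columns grow to the right and rows downward; lengths in mm; the calibration is good to about 2 mm. A picture is of the moment at which its call begins.
- env.job_done(): hands the job in, once; it reports no verdict.
The state is a dict: "time_s": time; "qpos": joint angles; "qvel": joint speeds; "effort": joint torques, N m; "ee_pos": TCP position; "ee_rot": TCP orientation; "force": force on the tool from outside, world axes, zero at the start; "torque": the same for the moment, N m; "gripper_width": finger opening in mm.
Only numpy, scipy, OpenCV 4.12 (cv2) and the standard library are available. Lean on these libraries where they do the work, as an engineer would, in place of code of your own. Each camera call takes 0.05 s, during which the arm holds its last target. There are 200 camera calls.

### The job

The compost caddy's washed lid is back on, shut, with its two hinge knuckles lined up between the hinge lugs on the caddy's far side. Pick up the hinge pin lying on the bar (not the teaspoon) and thread it from the right, tip first, through the right-hand lug, the lid's knuckles and then the left-hand lug, until its thumb tab comes up to the right-hand lug and the clip groove near the tip stands clear beyond the left-hand one. Finish while still holding the pin still there, without letting go, so that I can snap the clip on; leave the lid shut, do not shove the caddy along, and leave everything else on the bar where it stands.

Things in the scene. Friction and masses are not known exactly. Their poses are not given: they have to be found in the camera images.
- pin: Plain steel hinge pin, 210 mm long, 90 g, lying flat, tip pointing to the robot's left (+y) within 17 degrees; it and the teaspoon share two places on the right. Shank 10 mm thick, 174 mm long; flat thumb tab 36 long, 24 wide, 10 thick in line with it, so the axis lies 5 mm above the bar. Origin: mid-length, underside; x from tab to tip, y across the tab, z up.
- pin_tip (a point): Centre of the pin's tip, on its axis, 105 mm from the pin's origin along x. The last 10 mm of the shank taper to 5 mm across; a clip groove (dark ring) lies 12 to 14 mm behind the tip.
- pin_shoulder (a point): On the pin's axis where the shank meets the tab's front edge, 174 mm behind the tip (pin x -69 mm). This edge is the shoulder that comes up to the right-hand lug.
- pin_grip (a point): Middle of the tab on the pin's axis, 20 mm behind the shoulder; the tab ends 16 mm farther back. Hold the pin here, by the tab's two side faces (24 mm apart, 10 mm high); held by the shank it could not go home.
- caddy: Steel compost caddy, box 170 (x) by 140 (y) by 185 mm high, about 2.6 kg, standing loose. Origin: centre of underside; -x its front (towards the robot, wire handle hanging down), +x its back with the hinge, +y left, -y right, z up; turned at most 23 degrees. Hinge axis along y at x 99, z 190 mm. Beside the right-hand lug (y below -75 mm) the space at that height is free.
- lug_right (a point): Centre of the bore at the outer face of the right-hand hinge lug (caddy x 99, y -75, z 190 mm): where the pin enters. Axes as the caddy's. The lug is a barrel 22 mm outside, 10 mm long (y -75 to -65), straight bore 13.5 mm along y.
- lug_left (a point): Centre of the bore at the outer face of the left-hand hinge lug (caddy x 99, y +75, z 190 mm), same barrel (y 65 to 75): where the tip comes out. Axes as the caddy's. When home the tip stands 24 mm beyond this point.
- lid: The caddy's loose steel lid, 0.3 kg, shut on the rim: plate 172 by 146 by 6 mm, bridge handle 30 mm high near its front, skirt with 1.5 mm play. Origin: underside of the plate, 185 mm above the caddy's origin; axes as the caddy's. Two knuckles at its back edge between the lugs and in line with them (y -63 to -43 and 43 to 63 mm): tubes 21 mm outside, bore 15 mm.
- spoon: Steel teaspoon, 159 mm long, lying flat in the other of the two places; not to be used. Origin near mid-length, x towards its bowl.
- colander: Blue plastic colander, 236 mm across the rim, 96 mm high, 278 mm over its two handles; origin under its centre. Leave it.
- cookie_jar: Glass cookie jar with a steel twist cap, 128 mm across, 187 mm high; origin under its centre. Leave it.
- spoon_rest: White ceramic spoon rest, a dish 110 mm across with a handle at its -x, 21 mm high; origin under the dish. Leave it.
- salt: Aluminium salt shaker, 42 mm across, 87 mm high; origin under its centre. Leave it.
- pepper: Aluminium pepper shaker, 42 mm across, 87 mm high; origin under its centre. Leave it.
- mug: White mug, 82 mm across, 95 mm high, handle at its +y; origin under its centre. Leave it.
Things that resemble listed ones, but are neither listed nor needed, are in the scene too. Of the things that look like the lid, the larger one is meant.

How it is judged (in metres and radians):
On the way, in this order (a step that is already met when the one before it is completed fails the run):
1. the pin's tip has come through the right-hand lug, the pin in line with the hinge (y of pin_tip in the frame of lug_right between 0.012 and 0.14 m and x of pin_tip in the frame of lug_right between -0.005 and 0.005 m and z of pin_tip in the frame of lug_right between -0.005 and 0.005 m and angle between the x axis of pin and the y axis of caddy, either way round below 0.06 rad), for 0.1 s.
2. the pin's tip has come out of the left-hand lug, the pin in line with the hinge (y of pin_tip in the frame of lug_left above 0.003 m and x of pin_tip in the frame of lug_left between -0.005 and 0.005 m and z of pin_tip in the frame of lug_left between -0.005 and 0.005 m and angle between the x axis of pin and the y axis of caddy, either way round below 0.06 rad), for 0.1 s.
At the end, for the whole second after the job is handed in: The pin lies on the hinge axis (5 mm, 0.06 rad) through both lugs, shoulder within 8 mm of the right lug, tip 16 mm or more beyond the left; the fingers still grip it (over 2 N), still; caddy upright, lid shut in place (5 mm, 0.04 rad) (y of pin_tip in the frame of lug_left above 0.016 m and x of pin_tip in the frame of lug_left between -0.005 and 0.005 m and z of pin_tip in the frame of lug_left between -0.005 and 0.005 m and angle between the x axis of pin and the y axis of caddy, either way round below 0.06 rad and y of pin_shoulder in the frame of lug_right between -0.008 and 0.003 m and x of pin_shoulder in the frame of lug_right between -0.005 and 0.005 m and z of pin_shoulder in the frame of lug_right between -0.005 and 0.005 m and contact force between the fingers and pin above 2 N and height (world z) of pin above 0.17 m and linear speed of pin below 0.02 m/s and angle between caddy's own z axis and vertical below 0.03 rad and x of lid in the frame of caddy between -0.005 and 0.005 m and y of lid in the frame of caddy between -0.005 and 0.005 m and z of lid in the frame of caddy between 0.181 and 0.189 m and angle between the z axis of lid and the z axis of caddy, either way round below 0.04 rad); the arm keeps its last pose, push and grip.
It fails at once if the caddy was shoved more than 25 mm (distance of caddy from where it was at the start of the episode above 0.025 m).
It fails at once if the lid was lifted or tipped off the caddy (angle between the z axis of lid and the z axis of caddy, either way round above 0.15 rad or distance between lid and caddy above 0.21 m).
It fails at once if something else on the bar was moved more than 30 mm (distance of any of spoon, colander, cookie_jar, spoon_rest, salt, pepper, mug from where it was at the start of the episode above 0.03 m).
It also fails if it takes over 56 s, if anything falls off the work surface, if the arm or the gripper's body presses on something with over 40 N, if the wrist force passes 120 N, or if a joint passes its speed limit or range.

## Working session

There is one attempt and no reset: what is moved stays moved. The work goes in short steps, Python scripts to look and compute and a tool call to move; the robot and the scene stay as the last step left them, time stands still between calls to the robot, and variables do not carry over. Pictures are saved under pics/ and viewed, about 8 in all and at most 12, crops included, and the job is handed in when it is done.

Besides the shell and the picture viewer there is one more tool, called in YAML: its name, and indented under it one key for each argument. carry_out: Moves the arm, as the interface text tells. Its arguments: {"type":"object","properties":{"increments":{"type":"array","items":{"type":"array"}},"force":{"type":"number"}},"required":["increments"]}

```bash
mkdir -p pics; cat > h.py <<'E'
import numpy as np, cv2
from scipy.spatial.transform import Rotation as R
from workcell import env
def grab(n):
    f=env.grab_frame(n); f['R']=cv2.Rodrigues(np.array(f['rvec'],float))[0]; f['t']=np.array(f['tvec'],float).ravel(); f['K']=np.array(f['camera_matrix'],float); return f
def ray(f,uv):
    d=np.array([(uv[0]-f['K'][0,2])/f['K'][0,0],(uv[1]-f['K'][1,2])/f['K'][1,1]]); x=d.copy()
    for _ in range(20): x=d/(1+f['k1']*(x@x))
    return f['R'].T@np.r_[x,1], -f['R'].T@f['t']
def atz(f,uv,z):
    d,c=ray(f,uv); return c+d*(z-c[2])/d[2]
def proj(f,P):
    q=f['R']@np.array(P,float)+f['t']; x=q[:2]/q[2]; x=x*(1+f['k1']*(x@x)); return f['K'][:2,:2]@x+f['K'][:2,2]
def cloud(f):
    v,u=np.mgrid[0:480,0:640]; K=f['K']; d=np.stack([(u-K[0,2])/K[0,0],(v-K[1,2])/K[1,1]],-1); x=d.copy()
    for _ in range(20): x=d/(1+f['k1']*(x**2).sum(-1,keepdims=True))
    z=f['z_map'][...,None]; return (np.concatenate([x,np.ones_like(z)],-1)*z-f['t'])@f['R']
E
python3 - <<'E'
from h import *
for n in('side','top'):
    f=grab(n); cv2.imwrite(f'pics/{n}0.png',f['frame']); print(n,f['K'].tolist(),f['k1'],-f['R'].T@f['t'],f['R'].tolist())
    np.save(n+'0.npy',f,allow_pickle=True)
print(env.state())
E
```

```text
side [[612.2831928997489, 0.0, 317.740955560483], [0.0, 612.2831928997489, 235.86558545899592], [0.0, 0.0, 1.0]] -0.14076460450116363 [9.45703428e-01 1.19026400e+03 1.29019745e+03] [[-0.912162870923289, -0.40977979504961776, -0.006278254381308912], [-0.26179589071491244, 0.5944027298245183, -0.7603606423151761], [0.31531223971449124, -0.6919291252333974, -0.6494707669633613]]
top [[536.1051391318073, 0.0, 316.1420502591255], [0.0, 536.1051391318073, 242.65557523894634], [0.0, 0.0, 1.0]] 0.010112638940979366 [ 281.1112235   -25.48157371 1421.72832242] [[0.05435301402739323, -0.9985170612869384, -0.0030705349753263056], [-0.9759657790435229, -0.05247504511028711, -0.21151162562999457], [0.21103684039074228, 0.01449303141409855, -0.9773706584701233]]
{'time_s': 0.1, 'qpos': array([-6.57177611e+01,  1.83475448e+01,  8.96984225e+01, -4.76302549e-04,
        7.20429976e+01, -1.14539848e+00]), 'qvel': array([-0.06945233, -0.04397847, -0.18858356,  0.07933648, -0.01096134,
       -0.04238298]), 'effort': array([-4.89023259e-04, -4.13333595e+01, -2.32510471e+01,  7.30078644e-02,
        4.22261423e-02, -5.29012073e-05]), 'ee_pos': array([ 246.83399814, -519.16687793,  404.01519174]), 'ee_rot': array([-8.99986744e+01,  8.89560808e-02, -6.45722144e+01]), 'force': array([-0.66382846,  0.36699483, -0.0662823 ]), 'torque': array([-0.03278371,  0.02031664, -0.02722279]), 'gripper_width': 91.01249940542506}
```

View pics/top0.png

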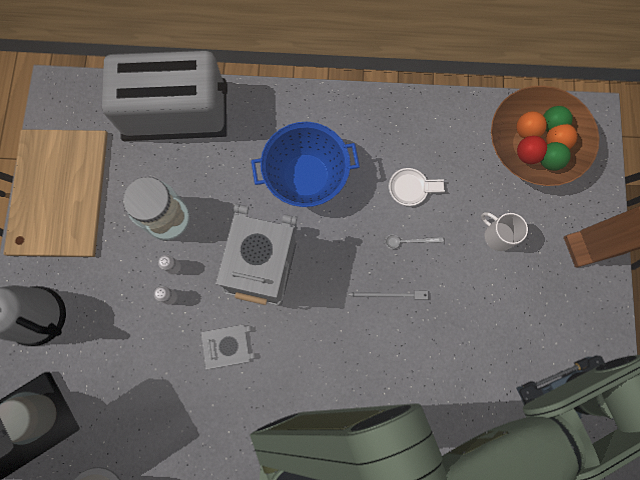

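View pics/side0.png

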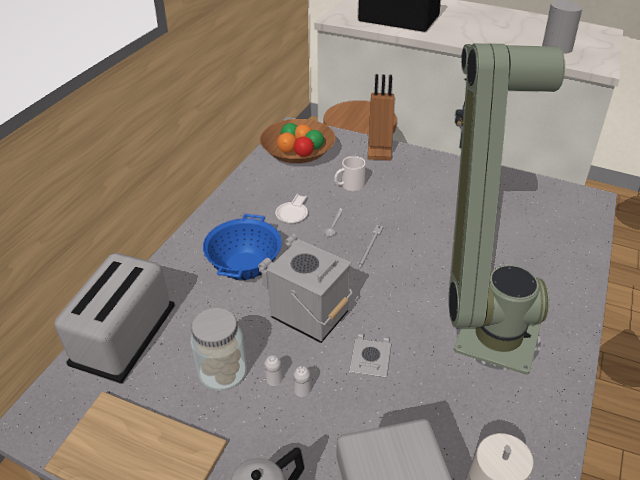

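```bash
python3 - <<'E'
from h import *
t=np.load('top0.npy',allow_pickle=True).item();s=np.load('side0.npy',allow_pickle=True).item()
def c(f,x,y,w,h,W,H): return cv2.resize(f['frame'][y:y+h,x:x+w],(W,H),interpolation=cv2.INTER_CUBIC)
# caddy top: 212..312 x 195..235 (x8) ; pin/spoon top 340..440 x 230..305
a=c(t,215,200,100,35,800,280); b=c(s,255,225,100,40,800,320)
cv2.imwrite('pics/c1.png',np.vstack([a,b]))
cv2.imwrite('pics/c2.png',c(t,340,230,110,75,800,545))
P=cloud(t);Q=cloud(s)
m=(P[...,2]>4)
print(P[295,425],P[294,390],P[240,420])
E
```

```text
[ 459.63924592 -297.55138314   15.97662069] [ 457.64769483 -206.22022759   13.07857463] [ 610.12028156 -285.05170088    2.02038763]
```

View pics/c1.png

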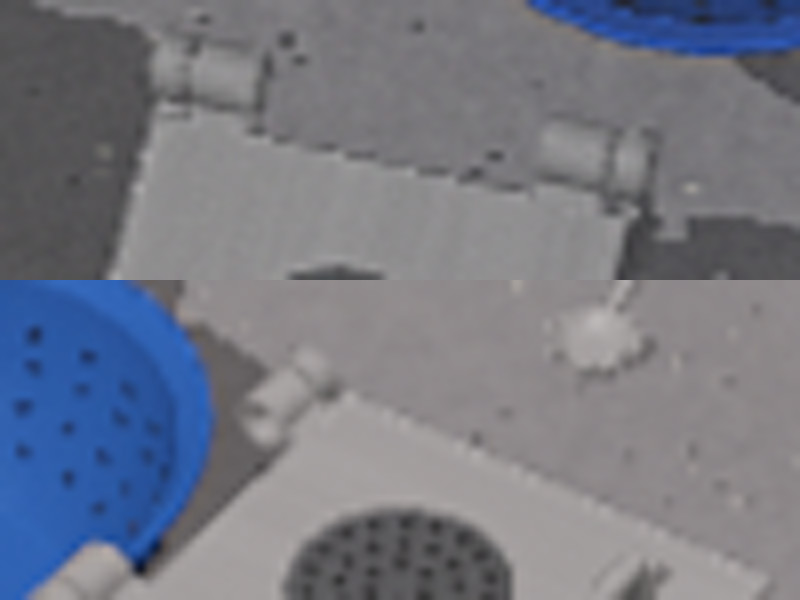

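View pics/c2.png

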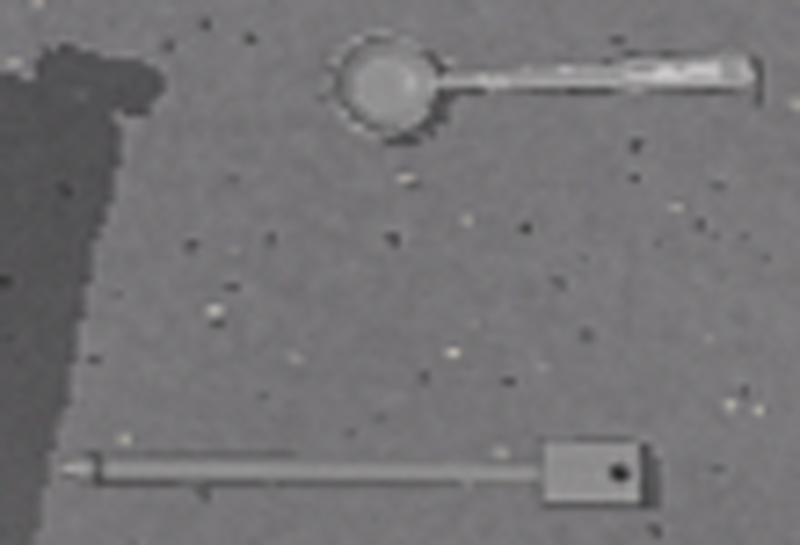

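```bash
cat > ov.py <<'E'
from h import *
def model(p):
    x,y,a=p; M=np.array([[np.cos(a),-np.sin(a),0],[np.sin(a),np.cos(a),0],[0,0,1]])
    W=lambda q: M@np.array(q,float)+[x,y,0]
    return W
def draw(f,p,box,k):
    W=model(p); x,y,w,h=box
    im=cv2.resize(f['frame'][y:y+h,x:x+w],None,fx=k,fy=k,interpolation=cv2.INTER_CUBIC)
    g=lambda q:tuple(int(v) for v in ((proj(f,W(q))-[x,y]+.5)*k-.5))
    L=[(-86,-73,191),(86,-73,191),(86,73,191),(-86,73,191)]
    for i in range(4): cv2.line(im,g(L[i]),g(L[(i+1)%4]),(0,255,0),1)
    for yy in(-75,-65,65,75):
        th=np.linspace(0,2*np.pi,40); pts=np.array([g((99+11*np.cos(t),yy,190+11*np.sin(t))) for t in th])
        cv2.polylines(im,[pts],True,(0,0,255),1)
    return im
E
python3 - <<'E'
from ov import *
t=np.load('top0.npy',allow_pickle=True).item();s=np.load('side0.npy',allow_pickle=True).item()
for n,f in(('t',t),('s',s)):
    P=cloud(f); m=(P[...,2]>183)&(P[...,2]<200)&(P[...,0]>350)&(P[...,0]<650)&(abs(P[...,1]-80)<150)
    q=P[m]; nl,lab=cv2.connectedComponents(m.astype(np.uint8)); k=np.argmax(np.bincount(lab.ravel())[1:])+1
    q=P[lab==k]; r=cv2.minAreaRect(q[:,:2].astype(np.float32)); print(n,len(q),q.mean(0),r)
for uv in((348.25,294.2),(428.3,295.1),(421.4,294.9),(414.7,294.8)): print(atz(t,uv,7).round(1))
# pick-based fit
from scipy.optimize import least_squares
obs=[(t,(86,-73,191),(294.4,226.0)),(s,(86,-73,191),(297.5,239.4)),(s,(-86,-73,191),(351,262.2))]
o=least_squares(lambda p:np.concatenate([proj(f,model(p)(q))-u for f,q,u in obs]),[480,90,-.2]); print(o.x,np.degrees(o.x[2]),o.fun)
np.save('p.npy',o.x)
a=draw(t,o.x,(212,195,100,115),5); b=draw(s,o.x,(255,225,105,115),5)[:,:]
h=min(a.shape[0],b.shape[0]);im=np.hstack([a[:h],b[:h]]);print(im.shape);cv2.imwrite('pics/o1.png',cv2.resize(im,(800,int(h*800/im.shape[1]))))
E
```

```text
t 4575 [514.46076396 132.91705401 191.72236232] ((522.2945556640625, 132.40878295898438), (150.32740783691406, 196.00633239746094), 80.45295715332031)
s 2649 [513.54243629 140.63145534 191.10760697] ((520.1444702148438, 135.52862548828125), (153.81324768066406, 199.3177490234375), 79.86502838134766)
[451.9 -96.9   7. ]
[ 461. -308.    7.]
[ 460.5 -289.8    7. ]
[ 459.8 -272.2    7. ]
[ 5.10769661e+02  1.36090626e+02 -1.82365098e-01] -10.448750425420593 [-1.07246484  0.86190597  0.12913484 -1.68538276 -0.58473084 -0.55533157]
(575, 1025, 3)
```

View pics/o1.png

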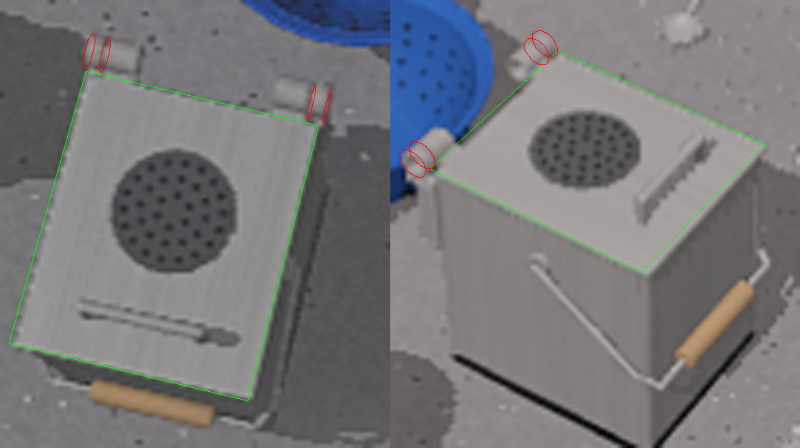

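Top view: the pin has its tip at (348,294) and its holed tab at (421,295). The lookalike is the teaspoon with its bowl, (390,241)–(443,240). For the lid, I mean the large one on the caddy; the small one lies at (228,347). The hinge lugs are at about (236,208) and (295,220) in the top view, and the model overlay agrees within about 1–2 px. I'm moving above the tab now.

carry_out:
  increments:
    - [[0,-1.17,0],[-115.4,105,291.4],0]
    - [[0,-1.17,0],[-115.4,105,291.4],0]
    - [[0,-1.17,0],[-115.4,105,291.4],0]
    - [[0,-1.17,0],[-115.4,105,291.4],0]
    - [[0,-1.17,0],[-115.4,105,291.4],0]
    - [[0,-1.17,0],[-115.4,105,291.4],0]
    - [[0,-1.17,0],[-115.4,105,291.4],0]
    - [[0,-1.17,0],[-115.4,105,291.4],0]
    - [[0,-1.17,0],[-115.4,105,291.4],0]
    - [[0,-1.17,0],[-115.4,105,291.4],0]
  force: 40

```text
time_s: 0.93
ee_pos: [461.7, -287.9, 298.3]
ee_rot: [-89.9, 0.1, 3.0]
force: [-0.2, -0.4, 1.5]
gripper_width: 91.4
```

carry_out:
  increments:
    - [[0,0,0],[0,30,0],0]
    - [[0,0,0],[0,60,0],0]
    - [[0,0,0],[0,85,0],0]
    - [[0,0,0],[0,95,0],0]
    - [[0,0,0],[0,100,0],0]
    - [[0,0,0],[0,100,0],0]

```text
time_s: 1.43
ee_pos: [460.5, -290.0, 199.1]
ee_rot: [-90.0, 0.1, 2.5]
force: [-0.4, 0.5, 0.4]
gripper_width: 91.1
```

```bash
python3 - <<'E'
from h import *
f=grab('top'); s=env.state(); print(s['ee_pos'],s['ee_rot'],s['force'])
im=cv2.resize(f['frame'][255:325,340:460],None,fx=6.6,fy=6.6,interpolation=cv2.INTER_CUBIC); cv2.imwrite('pics/g1.png',im)
E
```

```text
[ 460.85183808 -290.23668783  200.1832436 ] [-9.00274346e+01 -3.36223980e-02  2.46024021e+00] [ 0.71434686 -0.18011382 -0.42299108]
```

View pics/g1.png

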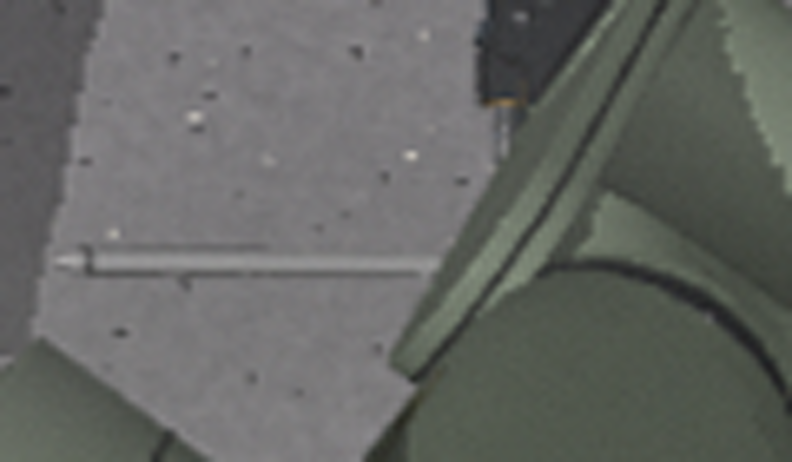

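Pin unmoved (tip at about (349,294)); the arm hides the tab. I'll descend and close.

carry_out:
  increments:
    - [[0,0,0],[0,4,0],0]
    - [[0,0,0],[0,7,0],0]
    - [[0,0,0],[0,7,0],0.4]
    - [[0,0,0],[0,7,0],0.8]
    - [[0,0,0],[0,7,0],1]
    - [[0,0,0],[0,7,0],1]
    - [[0,0,0],[0,7,0],1]
    - [[0,0,0],[0,7,0],1]
    - [[0,0,0],[0,7,0],1]
    - [[0,0,0],[0,7,0],1]

```text
time_s: 2.32
ee_pos: [460.5, -290.0, 192.8]
ee_rot: [-90.0, -0.0, 2.5]
force: [-0.0, 0.1, 0.0]
gripper_width: 40.9
```

carry_out:
  increments:
    - [[0,0,0],[0,0,0],1]
    - [[0,0,0],[0,0,0],1]
    - [[0,0,0],[0,0,0],1]
    - [[0,0,0],[0,0,0],1]

```text
time_s: 2.65
ee_pos: [460.5, -290.0, 192.7]
ee_rot: [-90.0, 0.0, 2.5]
force: [-0.2, -0.5, -0.0]
gripper_width: 23.7
```

carry_out:
  increments:
    - [[0,0,0],[0,-15,0],1]
    - [[0,0,0],[0,-45,0],1]
    - [[0,0,0],[0,-80,0],1]
    - [[0,0,0],[0,-120,0],1]
    - [[0,0,0],[0,-155,0],1]
    - [[0,0,0],[0,-180,0],1]
    - [[0,0.05,0],[20,-185,20],1]
    - [[0,0.12,0],[48,-185,48],1]
    - [[0,0.19,0],[75,-185,75],1]
    - [[0,0.225,0],[95.1,-185,95.2],1]

```text
time_s: 3.48
ee_pos: [552.6, -188.9, 378.0]
ee_rot: [-90.0, -0.1, -10.6]
force: [1.2, -1.4, -1.3]
gripper_width: 23.4
```

carry_out:
  increments:
    - [[0,0,0],[0,0,0],1]
    - [[0,0,0],[0,0,0],1]
    - [[0,0,0],[0,0,0],1]

```text
time_s: 3.73
ee_pos: [551.1, -190.9, 377.3]
ee_rot: [-90.0, 0.1, -10.4]
force: [-0.6, 0.3, -0.7]
gripper_width: 23.7
```

```bash
python3 - <<'E'
from h import *
f=grab('top'); g=grab('side'); s=env.state(); print(s['ee_pos'],s['ee_rot'],s['force'],s['gripper_width'])
np.save('top1.npy',f,allow_pickle=True);np.save('side1.npy',g,allow_pickle=True)
# predicted pin
e=s['ee_pos'];d=R.from_euler('xyz',s['ee_rot'],degrees=True).as_matrix()[:,2]
gp=e-[0,0,187.75]; print(d)
for a in(20,100,180,194): print(a,(gp+d*a).round(1),proj(f,gp+d*a).round(2),proj(g,gp+d*a).round(2))
a=cv2.resize(f['frame'][200:270,270:370],None,fx=8,fy=8,interpolation=cv2.INTER_CUBIC)[:300]
cv2.imwrite('pics/p1.png',np.vstack([cv2.resize(f['frame'][205:255,275:375],(800,400),interpolation=cv2.INTER_CUBIC),]))
cv2.imwrite('pics/p2.png',cv2.resize(g['frame'][185:255,270:370],(800,560),interpolation=cv2.INTER_CUBIC))
E
```

```text
[ 550.71213357 -191.53649896  377.56396054] [-9.00193040e+01  4.67531101e-02 -1.04806422e+01] [-0.07897938 -0.24933953 -1.46722525] 23.481051401694295
[ 1.81903034e-01  9.83316415e-01 -3.36917940e-04]
20 [ 554.4 -171.9  189.8] [386.3  243.33] [337.88 196.5 ]
100 [568.9 -93.2 189.8] [353.07 235.55] [322.82 210.14]
180 [583.5 -14.5 189.8] [320.07 227.83] [306.88 224.59]
194 [586.   -0.8 189.7] [314.32 226.48] [303.99 227.2 ]
```

View pics/p1.png

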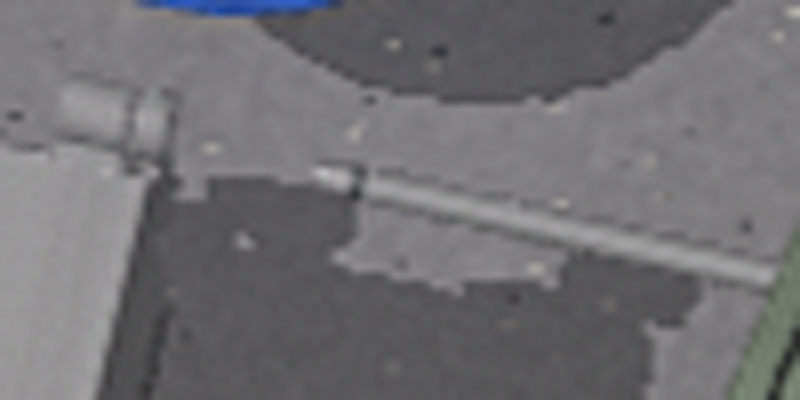

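View pics/p2.png

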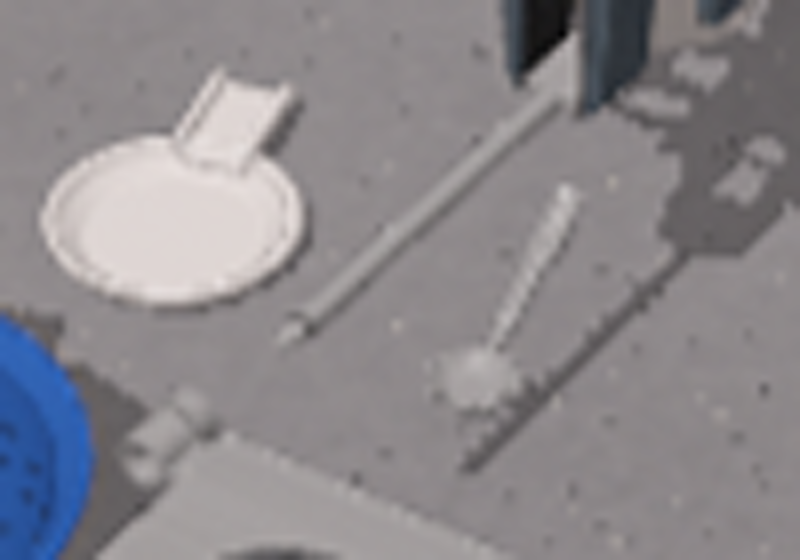

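```bash
cat > fit.py <<'E'
from ov import *
from scipy.optimize import least_squares
from scipy.ndimage import map_coordinates, gaussian_filter1d
def prof(f,A,N,hw,off=0):  # gray profile along world dir N about A
    g=f['gray']; s=np.arange(-hw,hw+.01,.25)
    uv=np.array([proj(f,A+N*x) for x in s]); return s,gaussian_filter1d(map_coordinates(g,[uv[:,1],uv[:,0]],order=1),4)
def lid(f,p0):
    f['gray']=cv2.cvtColor(f['frame'],cv2.COLOR_BGR2GRAY).astype(float); p=np.array(p0,float)
    edges=[((86,-35),(86,35),(1,0)),((-80,-73),(75,-73),(0,-1)),((-80,73),(75,73),(0,1)),((-86,-65),(-86,65),(-1,0))]
    for hw in(7,5,4,4):
        W=model(p); obs=[]
        for i,(a,b,n) in enumerate(edges):
            N=W((*n,0))-W((0,0,0))
            for k in np.linspace(0,1,30):
                q=np.array(a)*(1-k)+np.array(b)*k; s,v=prof(f,W((*q,191)),N,hw); d=np.abs(np.gradient(v))
                j=np.argmax(d)
                if 0<j<len(s)-1 and d[j]>.8: obs.append((i,W((*q,191))+N*s[j]))
        def res(p):
            W=model(p);c=[]
            for i,P in obs:
                n=np.array(edges[i][2]);N=(W((*n,0))-W((0,0,0)))[:2]; c.append((P[:2]-p[:2])@N-abs(np.array(edges[i][0])@n))
            return np.array(c)
        o=least_squares(res,p,loss='soft_l1',f_scale=.5); p=o.x
    r=res(p); print('lid',p[:2].round(2),np.degrees(p[2]).round(2),[(int(sum(1 for ob in obs if ob[0]==i)),round(float(np.median([x for x,ob in zip(r,obs) if ob[0]==i])),2)) for i in range(4)])
    return p
def pin(f,gp,d,lo=40,hi=175):
    N=np.cross([0,0,1],d);N/=np.linalg.norm(N); S=[]
    for a in np.arange(lo,hi,3.):
        s,v=prof(f,gp+d*a,N,12); g=np.gradient(v); i,j=np.argmax(g),np.argmin(g)
        if 5<abs(s[i]-s[j])<14: S.append((a,(s[i]+s[j])/2,abs(s[i]-s[j])))
    S=np.array(S); m=np.ones(len(S),bool)
    for _ in range(4): c=np.polyfit(S[m,0],S[m,1],1); m=abs(S[:,1]-np.polyval(c,S[:,0]))<1
    print('pin: lateral(left+) at 0',c[1].round(2),'at tip',np.polyval(c,194).round(2),'deg',np.degrees(c[0]).round(2),m.sum(),len(S),S[m,2].mean().round(1)); return c
E
python3 - <<'E'
from fit import *
e=np.array([550.9,-191.2,377.8]);a=np.radians(-10.4);d=np.array([-np.sin(a),np.cos(a),0]);gp=e-[0,0,187.75]
for n in('top','side'):
    f0=np.load(n+'0.npy',allow_pickle=True).item();f1=np.load(n+'1.npy',allow_pickle=True).item()
    print(n);p=lid(f0,np.load('p.npy'));q=lid(f1,p); pin(f1,gp,d); W=model(p);print('lugR',W((99,-75,190)),'lugL',W((99,75,190)))
E
```

```text
top
lid [510.19 134.89] -9.55 [(30, -1.0), (30, -0.62), (30, -0.51), (30, -0.75)]
lid [510.18 134.91] -9.56 [(30, -1.0), (30, -0.49), (30, -0.51), (30, -0.74)]
pin: lateral(left+) at 0 -1.23 at tip -0.88 deg 0.1 34 36 5.9
lugR [595.37085089  44.49925376 190.        ] lugL [620.2696707  192.41831532 190.        ]
side
lid [507.01 137.79] -9.68 [(30, -0.0), (29, -0.01), (30, 0.01), (30, -0.0)]
lid [507.   137.77] -9.68 [(30, 0.0), (29, 0.0), (30, 0.0), (30, -0.01)]Traceback (most recent call last):
  File "<stdin>", line 5, in <module>
  File "fit.py", line 32, in pin
    for _ in range(4): c=np.polyfit(S[m,0],S[m,1],1); m=abs(S[:,1]-np.polyval(c,S[:,0]))<1
                         ~~~~~~~~~~^^^^^^^^^^^^^^^^^
    raise TypeError("expected non-empty vector for x")
TypeError: expected non-empty vector for x
```

```bash
cat >> fit.py <<'E'
def pin2(f,gp,d,lo=40,hi=175):
    N=np.cross([0,0,1],d);N/=np.linalg.norm(N)
    V=[];A=np.arange(lo,hi,1.)
    for a in A: s,v=prof(f,gp+d*a,N,14); V.append(v)
    V=np.array(V); out=[]
    for k in range(0,len(A)-26,27):
        v=np.median(V[k:k+27],0); out.append((A[k]+13,v))
    return s,out
def outer(f,p,ys=(-73,-70,-67,-60,-55,-50,-46,50,55,60,67,70,73)):
    W=model(p);r=[]
    u0=proj(f,W((99,-60,190)));u1=proj(f,W((99,60,190)));t=(u1-u0)/np.linalg.norm(u1-u0);n=np.array([-t[1],t[0]])
    if n@(proj(f,W((110,0,190)))-proj(f,W((99,0,190))))<0:n=-n
    mm=abs(n@(proj(f,W((109,0,190)))-proj(f,W((99,0,190)))))/10
    for y in ys:
        rad=11 if abs(y)>64 else 10.5; c=proj(f,W((99,y,190)))
        ext=max(n@(proj(f,W((99+rad*np.cos(a),y,190+rad*np.sin(a))))-c) for a in np.linspace(0,6.28,73))
        x=np.arange(-3,3.01,.1); uv=c+n*(ext+x)[:,None]; v=gaussian_filter1d(map_coordinates(f['gray'],[uv[:,1],uv[:,0]],order=1),4)
        g=np.abs(np.gradient(v)); r.append((y,round(float(x[np.argmax(g)]),2)))
    print('barrel outer edge px off (mm/px %.2f)'%(1/mm),r)
E
python3 - <<'E'
from fit import *
e=np.array([550.9,-191.2,377.8]);a=np.radians(-10.4);d=np.array([-np.sin(a),np.cos(a),0]);gp=e-[0,0,187.75]
for n in('top','side'):
    f1=np.load(n+'1.npy',allow_pickle=True).item()
    print(n);p=lid(f1,[509,136,-.168]); outer(f1,p); s,o=pin2(f1,gp,d)
    print(s[::4].astype(int))
    for A,v in o: print(A,v[::4].astype(int))
E
```

```text
top
lid [510.19 134.9 ] -9.56 [(30, -0.99), (30, -0.5), (30, -0.5), (30, -0.75)]
barrel outer edge px off (mm/px 2.45) [(-73, 1.5), (-70, -0.9), (-67, -2.1), (-60, -0.5), (-55, -0.2), (-50, -0.5), (-46, 0.0), (50, -0.5), (55, 0.0), (60, -0.2), (67, -2.0), (70, -0.4), (73, -0.7)]
[-14 -13 -12 -11 -10  -9  -8  -7  -6  -5  -4  -3  -2  -1   0   1   2   3
   4   5   6   7   8   9  10  11  12  13  14]
53.0 [116 116 115 115 115 115 115 114 115 116 117 116 116 114 115 115 114 111
 109 111 114 115 115 116 115 115 114 114 113]
80.0 [124 124 124 124 124 122 119 116 117 125 135 144 151 152 146 137 124 111
 101  94  90  88  87  87  87  86  86  86  85]
107.0 [125 125 124 124 123 122 120 118 119 126 135 143 150 151 147 138 126 113
 102  93  88  86  86  87  87  87  87  87  87]
134.0 [127 127 126 127 127 126 123 120 121 126 134 143 150 151 146 137 125 115
 111 113 117 123 126 127 129 130 131 132 132]
161.0 [128 128 128 129 129 128 125 120 120 123 132 142 149 152 147 139 128 118
 114 116 122 126 128 128 128 128 127 126 126]
side
lid [506.99 137.77] -9.68 [(30, 0.0), (29, 0.0), (30, 0.0), (30, -0.01)]

[... 233 characters left out ...]
 -4  -3  -2  -1   0   1   2   3
   4   5   6   7   8   9  10  11  12  13  14]
53.0 [138 138 138 138 138 137 138 138 139 142 146 150 155 157 157 155 151 145
 137 129 123 122 123 126 130 133 135 137 138]
80.0 [139 138 138 138 138 137 137 137 138 140 144 149 153 157 158 156 152 146
 138 131 125 122 122 124 128 133 137 139 139]
107.0 [140 140 140 140 139 139 139 139 141 143 146 150 153 156 157 156 152 146
 138 130 123 118 117 120 124 129 134 137 138]
134.0 [141 141 141 141 140 139 138 137 138 140 144 149 153 157 158 157 154 148
 140 133 126 124 124 127 131 135 138 140 140]
161.0 [140 140 140 140 140 140 140 140 140 142 145 148 152 156 157 157 154 148
 140 132 124 119 116 118 122 128 133 136 138]
```

The pin droops about 0.8° in the grip, and its yaw is about 0.9° off the hinge (fitted at −9.6° by both cameras). I'll correct both, advance partway, and re-measure.

carry_out:
  increments:
    - [[0.0145,-0.015,0],[2.5,0,8],1]
    - [[0.0145,-0.015,0],[2.5,0,18],1]
    - [[0.0145,-0.015,0],[2.5,0,25],1]
    - [[0.0145,-0.015,0],[2.5,0,25],1]
    - [[0.0145,-0.015,0],[2.5,0,25],1]
    - [[0.0145,-0.015,0],[2.5,0,25],1]

```text
time_s: 4.33
ee_pos: [558.4, -166.5, 377.8]
ee_rot: [-89.2, -0.0, -9.5]
force: [-0.6, -1.2, -2.0]
gripper_width: 23.6
```

```bash
cat > look.py <<'E'
from fit import *
import sys
k=sys.argv[1]; s0=env.state(); print(s0['time_s'],s0['ee_pos'].round(2),s0['ee_rot'].round(2),s0['force'].round(1),s0['gripper_width'].round(1))
M=R.from_euler('xyz',s0['ee_rot'],degrees=True).as_matrix()
yaw=np.radians(-9.6); d=np.array([-np.sin(yaw),np.cos(yaw),0]); gp=s0['ee_pos']+M[:,1]*187.75; gp[2]=190
S={}
for n in('top','side'):
    f=grab(n); np.save(n+k+'.npy',f,allow_pickle=True); S[n]=f; f['gray']=cv2.cvtColor(f['frame'],cv2.COLOR_BGR2GRAY).astype(float)
    s,o=pin2(f,gp,d,30,180); lat=[]
    for A,v in o:
        j=np.argmax(v); w=(s>s[j]-9)&(s<s[j]+9)
        l=np.argmin(np.where((s<s[j])&w,v,999)); r=np.argmin(np.where((s>s[j])&w,v,999)); lat.append((A,s[j],s[l],s[r]))
    print(n,'tip nominal',(gp+d*194).round(1),'A peak dipL dipR',np.array(lat).round(1).tolist())
x=lambda f,c,w,h:cv2.resize(f['frame'][int(c[1])-h//2:int(c[1])-h//2+h,int(c[0])-w//2:int(c[0])-w//2+w],(w*10,h*10),interpolation=cv2.INTER_CUBIC)
L=np.array([595,45,190.])
for n in S: print(n,'crop centre',proj(S[n],L).astype(int))
cv2.imwrite('pics/l%s.png'%k,np.vstack([x(S['top'],proj(S['top'],L),80,28),x(S['side'],proj(S['side'],L),80,32)]))
E
python3 look.py 2
```

```text
Traceback (most recent call last):
  File "look.py", line 3, in <module>
    k=sys.argv[1]; s0=env.state(); print(s0['time_s'],s0['ee_pos'].round(2),s0['ee_rot'].round(2),s0['force'].round(1),s0['gripper_width'].round(1))
                                                                                                                       ^^^^^^^^^^^^^^^^^^^^^^^^^
AttributeError: 'float' object has no attribute 'round'
```

```bash
sed -i "s/s0\['gripper_width'\].round(1)/s0['gripper_width']/" look.py; python3 look.py 2
```

```text
4.3333 [ 558.39 -166.49  377.8 ] [-8.919e+01 -1.000e-02 -9.540e+00] [-0.6 -1.2 -2. ] 23.638302772144534
top tip nominal [591.2  27.4 190. ] A peak dipL dipR [[43.0, -14.0, -14.0, -7.8], [70.0, -2.0, -7.2, 6.8], [97.0, -2.0, -6.8, 3.8], [124.0, -2.0, -7.0, 3.5], [151.0, -2.0, -7.2, 4.2]]
side tip nominal [591.2  27.4 190. ] A peak dipL dipR [[43.0, -1.2, -9.0, 6.8], [70.0, -1.8, -9.0, 5.8], [97.0, -1.2, -8.5, 5.8], [124.0, -1.5, -9.2, 5.8], [151.0, -1.5, -8.0, 5.5]]
top crop centre [295 221]
side crop centre [294 235]
```

View pics/l2.png

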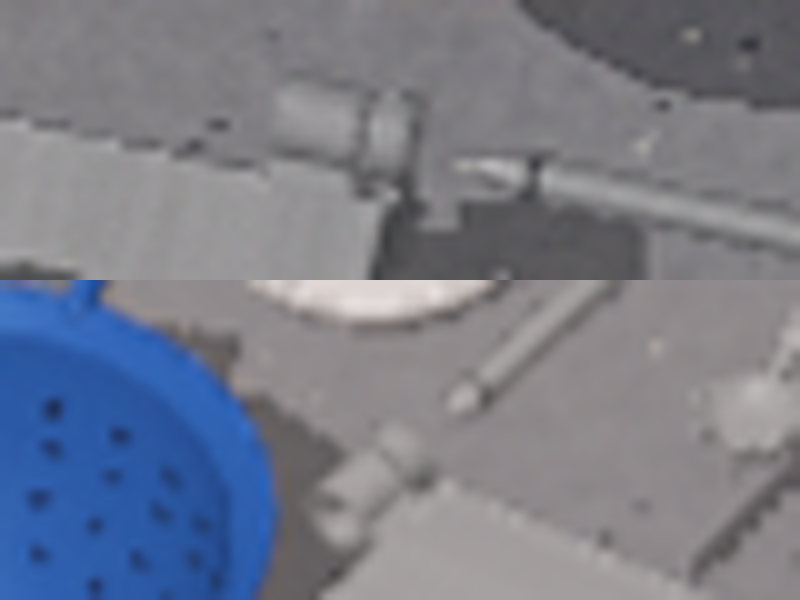

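```bash
python3 - <<'E'
from fit import *
f=np.load('top2.npy',allow_pickle=True).item();g=np.load('side2.npy',allow_pickle=True).item()
a=np.radians(-9.6);d=np.array([-np.sin(a),np.cos(a),0]);N=np.array([-d[1],d[0],0]);tip=np.array([591.2,27.4,190])
def wire(f,p,org,w,h,lat):
    k=10;im=cv2.resize(f['frame'][org[1]:org[1]+h,org[0]:org[0]+w],(w*k,h*k),interpolation=cv2.INTER_CUBIC)
    G=lambda P:tuple(int(round(v)) for v in (proj(f,P)-org+.5)*k-.5)
    W=model(p)
    for y,r in((-75,11),(-65,11),(-63,10.5),(-43,10.5)):
        cv2.polylines(im,[np.array([G(W((99+r*np.cos(t),y,190+r*np.sin(t)))) for t in np.linspace(0,6.28,60)])],True,(0,0,255),1)
    cv2.line(im,G(W((99,-110,190))),G(W((99,-43,190))),(0,255,255),1)
    for o,c in((0,(0,255,0)),(5,(255,255,0)),(-5,(255,255,0))): cv2.line(im,G(tip+N*(lat+o)-d*80),G(tip+N*(lat+o)-d*12),c,1)
    cv2.line(im,G(W((86,-73,191))),G(W((86,73,191))),(255,0,255),1);cv2.line(im,G(W((86,-73,191))),G(W((-86,-73,191))),(255,0,255),1)
    return im
A=wire(f,lid(f,[510,135,-.167]),np.array([255,207]),80,28,-1.7)
B=wire(g,lid(g,[507,137,-.167]),np.array([254,219]),80,32,-1)
cv2.imwrite('pics/w2.png',np.vstack([A,B]))
E
```

```text
lid [510.19 134.89] -9.6 [(30, -1.01), (30, -0.51), (30, -0.5), (30, -0.74)]
lid [507.   137.77] -9.68 [(30, -0.01), (28, 0.26), (30, -0.01), (30, -0.0)]
```

View pics/w2.png

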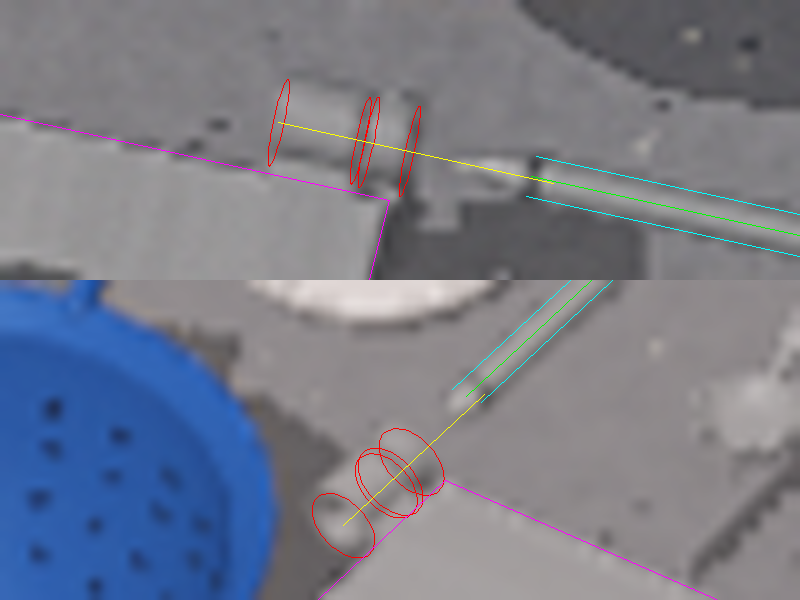

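Both views agree: in the top crop the pin line runs onto the hinge axis, with the tip at about (301,223). In the side view it lines up with the barrels. Entering gently.

carry_out:
  increments:
    - [[0,0,0],[0,0.1,7],1]
    - [[0,0,0],[0,0.2,13],1]
    - [[0,0,0],[0,0.3,18],1]
    - [[0,0,0],[0,0.3,23],1]
    - [[0,0,0],[0,0.4,28],1]
    - [[0,0,0],[0,0.5,33],1]
    - [[0,0,0],[0,0.5,36],1]
    - [[0,0,0],[0,0.5,36],1]
    - [[0,0,0],[0,0.5,36],1]

```text
time_s: 5.18
ee_pos: [564.6, -130.6, 377.7]
ee_rot: [-89.1, -0.0, -9.6]
force: [2.0, 0.8, -3.3]
gripper_width: 23.6
```

```bash
python3 look.py 3; python3 - <<'E'
from fit import *
for n in('top','side'): lid(np.load(n+'3.npy',allow_pickle=True).item(),[509,136,-.168])
E
```

```text
5.1833 [ 564.63 -130.64  377.67] [-8.912e+01 -3.000e-02 -9.570e+00] [ 2.   0.8 -3.3] 23.63078917134913
top tip nominal [597.6  63.5 190. ] A peak dipL dipR [[43.0, -6.2, -9.8, 2.5], [70.0, -2.2, -7.5, 3.0], [97.0, -2.2, -7.5, 2.8], [124.0, -2.2, -7.8, 6.5], [151.0, -2.5, -8.0, 6.2]]
side tip nominal [597.6  63.5 190. ] A peak dipL dipR [[43.0, -1.5, -8.8, 6.2], [70.0, -1.2, -8.5, 6.0], [97.0, -1.2, -9.2, 6.2], [124.0, -1.2, -8.8, 5.8], [151.0, -1.8, -9.2, 6.0]]
top crop centre [295 221]
side crop centre [294 235]
lid [510.22 134.9 ] -9.6 [(30, -1.01), (30, -0.61), (30, -0.63), (30, -0.73)]
lid [506.97 137.76] -9.7 [(30, 0.01), (29, 0.22), (30, 0.03), (30, -0.02)]
```

View pics/l3.png

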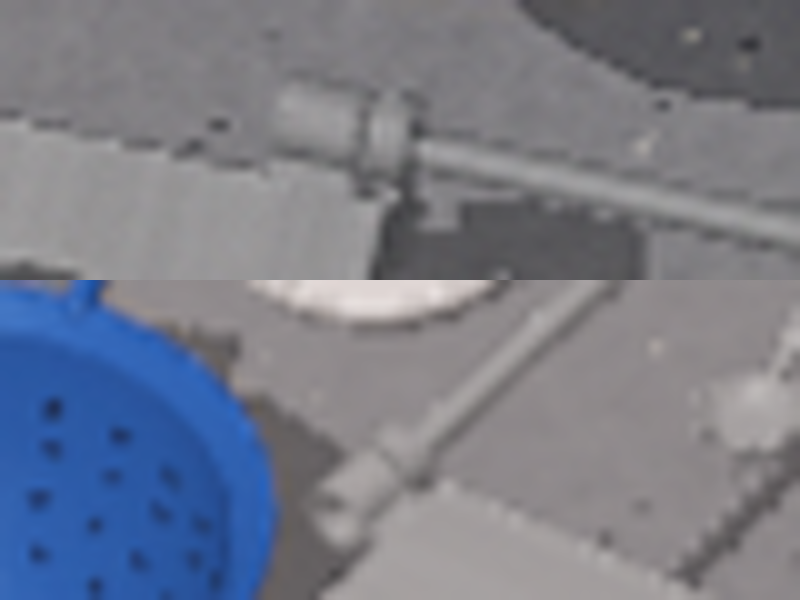

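The pin is in the lug in both views, with forces of a few newtons and the caddy unmoved. Continuing.

carry_out:
  increments:
    - [[0,0,0],[0,0.1,6],1]
    - [[0,0,0],[0,0.2,12],1]
    - [[0,0,0],[0,0.3,18],1]
    - [[0,0,0],[0,0.4,25],1]
    - [[0,0,0],[0,0.5,32],1]
    - [[0,0,0],[0,0.6,39],1]
    - [[0,0,0],[0,0.7,46],1]
    - [[0,0,0],[0,0.75,52],1]
    - [[0,0,0],[0,0.8,55],1]
    - [[0,0,0],[0,0.8,55],1]

```text
time_s: 6.12
ee_pos: [573.8, -75.8, 377.8]
ee_rot: [-89.1, -0.0, -9.5]
force: [2.5, 0.9, -3.1]
gripper_width: 23.5
```

```bash
python3 look.py 4; python3 - <<'E'
from fit import *
print(env.state()['force'],env.state()['torque'])
for n in('top','side'): lid(np.load(n+'4.npy',allow_pickle=True).item(),[509,136,-.168])
E
```

```text
6.1167 [573.77 -75.83 377.76] [-8.909e+01 -2.000e-02 -9.540e+00] [ 2.5  0.9 -3.1] 23.5143542361959
top tip nominal [606.7 118.4 190. ] A peak dipL dipR [[43.0, 14.0, 9.2, -14.0], [70.0, -9.0, -11.8, -0.2], [97.0, -2.2, -7.8, 6.5], [124.0, -2.5, -8.2, 6.2], [151.0, -5.8, -14.0, 3.0]]
side tip nominal [606.7 118.4 190. ] A peak dipL dipR [[43.0, -1.2, -9.8, 6.2], [70.0, -1.5, -7.8, 5.8], [97.0, -1.5, -9.2, 6.2], [124.0, -6.2, -14.0, 2.5], [151.0, -1.5, -10.2, 6.2]]
top crop centre [295 221]
side crop centre [294 235]
[ 2.97214693  0.96747375 -3.54199596] [-0.11601063 -0.59670537 -0.37934899]
lid [510.17 134.88] -9.56 [(30, -0.99), (30, -0.61), (30, -0.52), (30, -0.75)]
lid [507.02 137.72] -9.68 [(30, 0.01), (28, 0.25), (30, 0.02), (30, -0.0)]
```

carry_out:
  increments:
    - [[0,0,0],[0.3,0.3,5],1]
    - [[0,0,0],[0.6,0.6,11],1]
    - [[0,0,0],[0.7,0.7,18],1]
    - [[0,0,0],[0.7,0.8,25],1]
    - [[0,0,0],[0.7,0.9,32],1]
    - [[0,0,0],[0.7,1.0,38],1]
    - [[0,0,0],[0.7,1.0,40],1]
    - [[0,0,0],[0.7,1.0,40],1]
    - [[0,0,0],[0.7,1.0,40],1]

```text
time_s: 6.97
ee_pos: [580.8, -37.2, 377.4]
ee_rot: [-89.2, 0.0, -9.5]
force: [-0.1, 1.0, -1.3]
gripper_width: 23.7
```

carry_out:
  increments:
    - [[0,0,0],[0,0.1,5],1]
    - [[0,0,0],[0,0.15,10],1]
    - [[0,0,0],[0,0.2,15],1]
    - [[0,0,0],[0,0.3,20],1]
    - [[0,0,0],[0,0.3,20],1]

```text
time_s: 7.38
ee_pos: [584.4, -16.9, 377.3]
ee_rot: [-89.1, -0.0, -9.5]
force: [0.2, 0.4, -1.9]
gripper_width: 23.5
```

carry_out:
  increments:
    - [[0,0,0],[0,0.1,5],1]
    - [[0,0,0],[0,0.15,10],1]
    - [[0,0,0],[0,0.2,15],1]
    - [[0,0,0],[0,0.3,20],1]
    - [[0,0,0],[0,0.35,25],1]
    - [[0,0,0],[0,0.4,29],1]
    - [[0,0,0],[0,0.4,29],1]
    - [[0,0,0],[0,0.4,29],1]

```text
time_s: 8.05
ee_pos: [589.2, 11.2, 377.3]
ee_rot: [-89.1, -0.0, -9.6]
force: [1.0, 0.4, -1.5]
gripper_width: 23.6
```

```bash
cat > end.py <<'E'
from fit import *
f=grab('top');g=grab('side');np.save('topE.npy',f,allow_pickle=True);np.save('sideE.npy',g,allow_pickle=True)
s=env.state();print(s['time_s'],s['ee_pos'],s['force'],s['gripper_width'])
pt=lid(f,[509,136,-.168]);ps=lid(g,[507,137,-.168])
for n,h,p,lo in(('top',f,pt,(-9,)),('side',g,ps,())):
    b=np.load(n+'0.npy',allow_pickle=True).item(); W=model(p)
    D=np.abs(h['frame'].astype(float)-b['frame']).sum(2)
    ys=np.arange(75,108,1.); V=[]
    for y in ys:
        V.append(max(map_coordinates(D,[[q[1]],[q[0]]],order=1)[0] for q in (proj(h,W((99+e,y,190))) for e in(-2,-1,0,1,2,3))))
    print(n,'diff beyond left lug y-75:',[(int(y-75),int(v)) for y,v in zip(ys,V)][::2])
E
python3 end.py
```

```text
8.15 [589.08605759  10.87282643 377.31593572] [ 0.74155556  0.36041707 -1.83256195] 23.863448413935497
lid [510.18 134.21] -9.41 [(23, -1.0), (3, 2.0), (30, 0.24), (23, -0.5)]
lid [507.02 137.73] -9.72 [(30, 0.01), (29, 0.26), (30, 0.24), (30, -0.0)]
top diff beyond left lug y-75: [(0, 26), (2, 58), (4, 163), (6, 246), (8, 256), (10, 258), (12, 237), (14, 155), (16, 52), (18, 11), (20, 12), (22, 15), (24, 20), (26, 22), (28, 15), (30, 14), (32, 14)]
side diff beyond left lug y-75: [(0, 205), (2, 142), (4, 120), (6, 101), (8, 184), (10, 267), (12, 221), (14, 115), (16, 45), (18, 4), (20, 2), (22, 2), (24, 2), (26, 1), (28, 3), (30, 3), (32, 2)]
```

carry_out:
  increments:
    - [[0,0,0],[0,0,3],1]
    - [[0,0,0],[0,0.1,6],1]
    - [[0,0,0],[0,0.1,8.5],1]
    - [[0,0,0],[0,0.1,8.5],1]
    - [[0,0,0],[0,0.1,8.5],1]
    - [[0,0,0],[0,0.1,8.5],1]

```text
time_s: 8.65
ee_pos: [590.5, 19.4, 377.4]
ee_rot: [-89.1, -0.0, -9.6]
force: [1.0, 1.1, -2.1]
gripper_width: 23.4
```

```bash
python3 end.py; python3 - <<'E'
from fit import *
f=np.load('topE.npy',allow_pickle=True).item();g=np.load('sideE.npy',allow_pickle=True).item()
a=cv2.resize(f['frame'][190:240,210:310],(800,400),interpolation=cv2.INTER_CUBIC);b=cv2.resize(g['frame'][215:290,245:345],(800,600),interpolation=cv2.INTER_CUBIC)
im=np.vstack([a,b]);cv2.imwrite('pics/end.png',cv2.resize(im,(480,600),interpolation=cv2.INTER_AREA))
E
```

```text
8.75 [590.46714275  19.26443033 377.36704442] [ 1.40039124 -0.46288164 -1.37692135] 23.36619280605212
lid [510.35 134.24] -9.39 [(21, -1.22), (2, -1.24), (30, -0.01), (22, -0.52)]
lid [507.03 137.75] -9.69 [(30, 0.01), (30, -0.0), (30, 0.13), (30, -0.01)]
top diff beyond left lug y-75: [(0, 23), (2, 78), (4, 165), (6, 233), (8, 134), (10, 89), (12, 128), (14, 215), (16, 262), (18, 294), (20, 281), (22, 221), (24, 81), (26, 9), (28, 11), (30, 13), (32, 15)]
side diff beyond left lug y-75: [(0, 147), (2, 154), (4, 181), (6, 137), (8, 209), (10, 354), (12, 353), (14, 315), (16, 285), (18, 219), (20, 176), (22, 83), (24, 32), (26, 11), (28, 6), (30, 2), (32, 2)]
```

View pics/end.png

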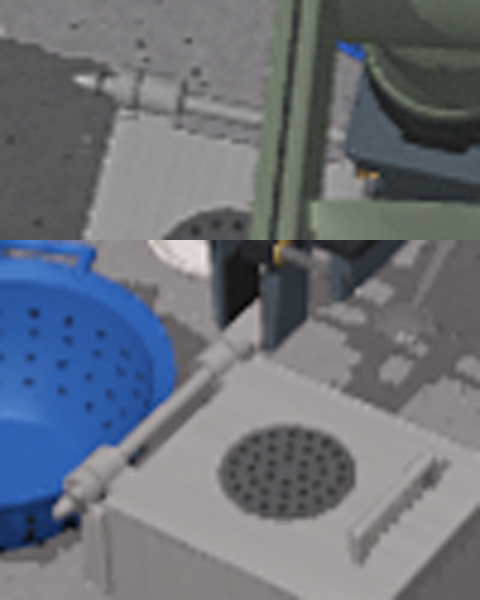

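The pin is through both lugs, with its tip clear of the left one at crop (80,80) top and (60,505) side, tab at the right lug, and lid and caddy in place. Handing in.

```bash
python3 -c "
from workcell import env
print(env.job_done())"
```

```text
the job is handed in; nothing more can be done
None
```

The hinge pin is through the right-hand lug, both lid knuckles and the left-hand lug. The gripper is still holding it by the tab, so you can snap the clip on. I handed the job in at about 8.8 s, and no verdict was reported.

- **Pin position:** both cameras put the tip about 22 mm beyond the left lug, so the groove should be clear. That puts the shoulder about 2 mm short of the right lug; I worked this out from the tip, not measured it.
- **Grip:** the fingers are at 23.4 mm on the 24 mm tab, with the grip set to 40 N.
- **Forces:** about 2 to 5 N on the tool in the readings taken along the insertion, and about 2 N at the end.
- **Caddy and lid:** the side camera shows the lid within about 0.1 mm of where it started. The caddy did not visibly move, and the lid is shut.
- **Other things on the bar:** I did not measure these individually; the arm's path kept clear of them.

**Checks that disagreed:**
- The two cameras differed by about 3 to 4 mm on the caddy's absolute position, so I aligned the pin to the lugs within each image.
- My first hand-picked fit of the caddy's turn was 0.8° off, and the pin drooped about 0.8° in the grip. I corrected both before inserting it.
- The last top-view lid fit was less reliable (−9.4° instead of −9.6°) because the arm hid the lid's right edge.

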